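Hold a spread retaining ring at the groove of an axle stub

TASK

The circlip pliers stand upright on the wooden stand with a retaining ring already on their tips. Take them by the two upright handles, squeeze the handles together to their stop so that the ring is fully spread, and bring the ring from above over the end of the axle stub whose groove is still empty (the other stub already wears its ring), down until the ring surrounds the groove at the groove's height, level and centred. Finish holding it exactly there with the handles still squeezed and the ring hanging freely in your grip, not pressed against or resting on the stub; leave the jar, the white block and the tin where they stand.

Things in the scene. Friction and masses are not known exactly. Their poses are not given: they have to be found in the camera images.
- pliers: circlip pliers standing upright, tips down, ring on the tips; 0.25 kg, 145 mm tall. Origin: midway between the ring's two eyes at the ring's underside. z up along the pliers, x from the eyes to the ring's centre and closed back, y across the handles. Squeezing the handles together along y spreads tips and ring; let go, a spring closes the ring. The ring cannot come off the tips.
- handles (a point): point midway between the handles, 110 mm above the pliers' origin. The handles are two black sleeves 14 mm wide (x) from 75 to 143 mm above the origin, at +y and -y. Here they measure 64 mm over their outer faces when open (each leaning out 0.2 rad, wider at the top), 43 mm, upright and parallel, at the stop. The spring pushes back with 2 N (open) to 9 N (stop) per handle.
- joint_plate (a point): centre of the pliers' joint plate, 61.5 mm above their origin: 11 mm thick (x), 48 mm long (y), 15 mm high; a stop screw here ends the squeeze. Below it two thin arms lead to the tips.
- ring_center (a point): centre of the spread ring's opening at half its thickness: in the pliers' frame at x 19.7, z 1.5 mm. Flat steel ring 3 mm thick, band 5 mm wide. Closed, its opening is 37 mm and does not pass the 39 mm stub; fully spread about 44.5 mm, 2.7 mm clear all round. The spread ring reaches 48 mm ahead of the eyes, 29 mm to either side, 6 mm behind the eyes.
- pliers_left (a joint): angle of the left handle, both move alike: 0 = open (ring closed), 0.20 rad = squeezed to the stop (ring fully spread)
- stand: fixed wooden stand, base 90 x 84 x 10 mm; behind the pliers a cross bar 84 mm long on two posts, top 77 mm above the bench. Origin on the bench under the middle between the ring's eyes, x from the cross bar towards the ring. The ring lies on the base, 10 mm above the bench, round a brass disc 22 mm across, 4 mm high. The pliers lift straight up out of it.
- axle_block: fixed steel bench block 82 x 82 x 34 mm with the bare axle stub upright in its middle: a steel shaft 39 mm in diameter that ends 84 mm above the bench with a 3 mm chamfer, on a flange 58 mm across that ends 42 mm above the bench. Its groove is empty. Origin under the block's centre on the bench, z along the shaft.
- groove (a point): centre of the empty groove, on the shaft's axis, 70 mm above the bench and 14 mm below the shaft's end; the groove is 5 mm wide and 3 mm deep
- done_block: fixed block and stub of the same size whose groove already holds a ring (its two eyes stick out 6 mm); not to be used. Origin under the block's centre on the bench.
- flux_jar: small white jar with a lid, 46 mm in diameter, 41 mm tall, loose bystander; origin under its centre
- plaster_block: white casting block 48 x 71 x 42 mm, loose bystander; origin under its centre
- solder_tin: flat blue tin 56 x 77 x 22 mm, loose bystander; origin under its centre

How it is judged:
By the outcome, as a careful person would: the job done as asked, in the order asked, and still so for the second after the job is handed in, while the arm keeps its last pose, push and grip.
It also fails if it takes over 38 s, if anything falls off the work surface, if the arm or the gripper's body presses on something with over 40 N, if the wrist force passes 120 N, or if a joint passes its speed limit or range.

ROBOT

A 7-joint arm with a two-finger parallel gripper is mounted at the origin on a cart in front of the work surface, level with it; the furniture and walls round the work are solid. World frame = base frame: x ahead of the robot, y to its left, z up, the work surface at z = 0. Lengths are in m, angles in rad, forces in N, time in s.
With the tool pointing down it reaches from about 0.425 to 0.875 m from the base axis. Payload 4.7 kg.
Tool frame: the origin (TCP) lies at the very end of the fingers, on their centre line; the grasp point (between the pads) lies 19 mm behind it; z points along the fingers, y is the line along which they close (so a half turn about z gives the same grasp; the last joint's range is limited). The gripper opens to 85 mm and grips with 20 to 120 N. Pads are 22 mm wide; open, the fingers measure 114 mm over their backs; the gripper's body (76 mm by 85 mm) begins 54 mm behind the grasp point. The pads swing forward as they close: fully open they stand 13 mm farther back than shut.
Start: joints at [1.303, 0.321, -0.07, 1.45, 0.023, 1.371, -0.057], TCP at [0.181, -0.624, 0.231] pointing down, gripper open.
Joint ranges: [-2.86, 2.86], [-0.3, 2.09], [-1.38, 1.24], [0.06, 2.45], [-1.56, 4.7], [0.09, 2.05], [-2.69, 2.69]. Speed limits (rad/s): [2.57, 2.57, 3.14, 3.14, 3.14, 3.14, 3.14].

INTERFACE

Orientations are given as a unit quaternion [w, x, y, z].
In Python, from workcell import robot, eyes gives the robot as it stands.
- The arm moves only by the tool drive_tool, never from a script. Its arguments are lists of equal length, an entry for each row: "offset": the shift along the tool's x, y, z in mm, a list of three; "twist": the turn, a rotation vector about the tool's x, y, z in rad, a list of three; "fingers": the opening, from 0 (shut) to 1 (fully open). A call has 1 to 8 rows; each row shifts and turns the commanded pose from where the row before left it, along the tool's axes as they then stand; what a row does not reach is not made up. A row lasts 1/10 s, in which the tool goes at most 50 mm and 8.59 degrees, less where a joint would pass 70% of its speed; a pose out of reach is approached as far as the arm can. A call is refused whole if a number of a shift passes 50 or a number of a turn 0.15, either way. A call with a gripper value outside its range is refused whole. The fingers move at their own pace and stop on an object; "force" is the grip in N (left out, the last holds). Time passes only in rows, so rows that do not move let the fingers close. It gives the time, the measured TCP pose, the force, the opening and the grip force at its end, in the units of the state.
- robot.read_state(): the state, without advancing time (a new reading comes with each control period).
- eyes.camera(name): name is "scene" or "top" or "wrist"; returns a dict with "color" (400x640x3 uint8, blue, green, red), "intrinsics" (3x3 intrinsics, pixels), "dist_coeffs" ([k1, k2, p1, p2, k3] as OpenCV has them; the pictures are not rectified), "pose" (4x4, takes a point from camera to world coordinates). Camera axes: x right, y up, looking along -z (the intrinsics and any distortion apply to the point x, -y, -z); pixel columns grow to the right and rows downward; lengths in m; the calibration is good to about 2 mm. A picture is of the moment at which its call begins. There is no depth.
- robot.sign_off(): hands the job in; it is judged then, once.
The state is a dict: "time": time; "joint_pos": joint angles; "joint_velocities": joint speeds; "joint_efforts": joint torques, N m; "position": TCP position; "ee_rot": TCP orientation; "force": force on the tool from outside, world axes, zero at the start; "torque": the same for the moment, N m; "opening": finger opening in m; "grip_force": force on a finger pad.
Only numpy, scipy, OpenCV 4.12 (cv2) and the standard library are available. Lean on these libraries where they do the work, as an engineer would, in place of code of your own. Each camera call takes 0.05 s, during which the arm holds its last target. There are 200 camera calls.

## Working session

There is one attempt and no reset: what is moved stays moved. The work goes in short steps, Python scripts to look and compute and a tool call to move; the robot and the scene stay as the last step left them, time stands still between calls to the robot, and variables do not carry over. Pictures are saved under pics/ and viewed, at most 10 in all, crops included, and the job is handed in when it is done.

Besides the shell and the picture viewer there is one more tool, called after ">>>" by a JSON object that holds its "name" and its "arguments". drive_tool: Moves the arm, as the interface text tells. Its arguments: {"type":"object","properties":{"offset":{"type":"array"},"twist":{"type":"array"},"fingers":{"type":"array"},"force":{"type":"number"}},"required":["offset","twist","fingers"]}

```bash
mkdir -p pics; cat > h.py <<'E'
from workcell import robot, eyes
import numpy as np, cv2
def snap(n,f):
    c=eyes.camera(n); cv2.imwrite('pics/'+f,c['color']); np.savez('pics/'+f[:-4]+'.npz',**{k:np.array(v) for k,v in c.items()}); return c
def load(f): return dict(np.load('pics/'+f+'.npz'))
def ray(c,uv):
    p=cv2.undistortPoints(np.array(uv,float).reshape(-1,1,2),c['intrinsics'],c['dist_coeffs'])[:,0]
    d=np.c_[p[:,0],-p[:,1],-np.ones(len(p))]@c['pose'][:3,:3].T
    return c['pose'][:3,3],d
def onz(c,uv,z):
    o,d=ray(c,uv); return o+d*((z-o[2])/d[:,2])[:,None]
def proj(c,P):
    P=np.atleast_2d(P); q=(P-c['pose'][:3,3])@c['pose'][:3,:3]; q=q*[1,-1,-1]
    return cv2.projectPoints(q,np.zeros(3),np.zeros(3),c['intrinsics'],c['dist_coeffs'])[0][:,0]
E
python3 - <<'E'
from h import *
a=snap('scene','s0.png');b=snap('top','t0.png')
for c in(a,b):print(c['pose'].round(3),c['intrinsics'].round(0))
cv2.imwrite('pics/st0.png',cv2.resize(np.vstack([a['color'],b['color']]),None,fx=.75,fy=.75))
print(robot.read_state())
E
```

```text
[[-0.62   0.515 -0.591 -0.066]
 [-0.784 -0.411  0.465  0.556]
 [-0.003  0.752  0.659  0.865]
 [ 0.     0.     0.     1.   ]] [[484.   0. 317.]
 [  0. 484. 199.]
 [  0.   0.   1.]]
[[ 0.016  0.997 -0.075  0.591]
 [-1.     0.014 -0.024  0.013]
 [-0.023  0.075  0.997  1.001]
 [ 0.     0.     0.     1.   ]] [[411.   0. 320.]
 [  0. 411. 199.]
 [  0.   0.   1.]]
{'time': 0.1, 'joint_pos': array([ 1.30311009,  0.32174143, -0.07007833,  1.45155211,  0.02256944,
        1.37081241, -0.05692477]), 'joint_velocities': array([-6.25258334e-04, -1.52705799e-03,  2.40831312e-05, -2.61626677e-03,
        9.44633665e-04,  6.51158881e-04, -3.10585286e-04]), 'joint_efforts': array([ 5.77018618e-04, -4.94876289e+01, -3.83313987e-01, -3.15213096e+01,
        1.32113043e-02,  7.51940970e-03, -1.26646358e-05]), 'position': array([ 0.18057204, -0.62390906,  0.2303381 ]), 'ee_rot': array([-8.49630766e-04,  9.90091242e-01,  1.40422883e-01, -1.53974269e-04]), 'force': array([-0.12120064, -0.14111179, -0.19689917]), 'torque': array([-0.02938106,  0.01638428,  0.00594708]), 'grip_force': 0.0, 'opening': 0.08514867499920954}
```

View pics/t0.png

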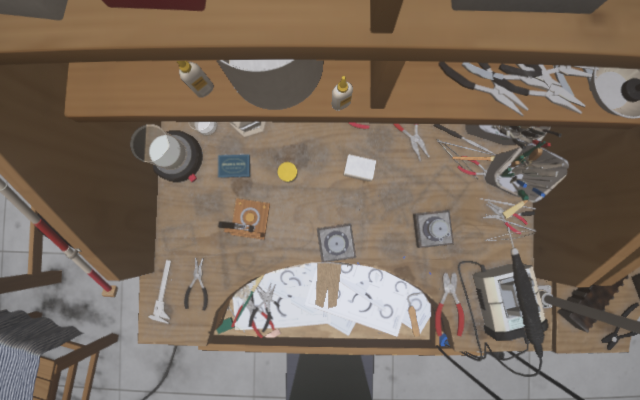

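View pics/s0.png

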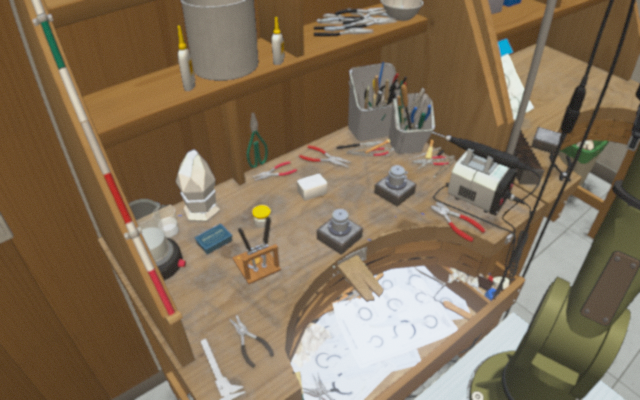

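The pliers stand at about (245,220) in the top view. The two blocks are at (337,242) and (434,229), the jar (yellow lid) at (288,172), the white block at (360,167) and the tin at (234,166). Next I zoom in to tell the stubs apart and measure edges.

```bash
python3 - <<'E'
from h import *
t=load('t0');s=load('s0')
f=lambda im,x,y,w,h,k:cv2.resize(im[y:y+h,x:x+w],None,fx=k,fy=k,interpolation=cv2.INTER_CUBIC)
T=t['color'];S=s['color']
A=np.hstack([f(T,213,190,66,60,4),f(T,310,215,66,60,4),f(T,408,200,66,60,4)])
B=np.hstack([f(S,225,210,66,80,4),f(S,310,195,66,80,4),f(S,368,150,66,80,4)])
cv2.imwrite('pics/z.png',np.vstack([A,B]))
print(onz(t,[[250,217],[337,242],[434,229],[234,229]],[.012]),onz(t,[[337,242],[434,229]],.084))
E
```

```text
[[ 0.61863048  0.20397282  0.012     ]
 [ 0.56208223 -0.00715827  0.012     ]
 [ 0.59648227 -0.23960654  0.012     ]
 [ 0.58894609  0.24224849  0.012     ]] [[ 0.56418161 -0.00571827  0.084     ]
 [ 0.59607618 -0.22123658  0.084     ]]
```

View pics/z.png

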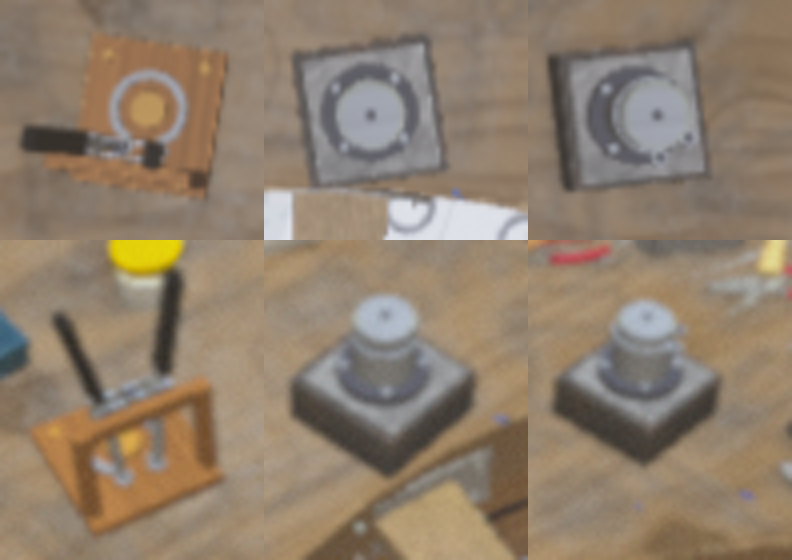

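The middle block (337,243) is the bare stub with an open groove. The right one shows two ring eyes. Next I triangulate the stub top and the handle tops.

```bash
python3 - <<'E'
from h import *
t=load('t0');s=load('s0')
def tri(u,v):
    o1,d1=ray(t,[u]);o2,d2=ray(s,[v]);A=np.c_[d1[0],-d2[0]]
    k=np.linalg.lstsq(A,o2-o1,rcond=None)[0];p=o1+k[0]*d1[0];q=o2+k[1]*d2[0];return ((p+q)/2).round(4),np.linalg.norm(p-q).round(4)
print('stub',tri([336.2,243.4],[339.7,213.4]),onz(t,[[336.2,243.4]],.084),onz(s,[[339.7,213.4]],.084))
L=tri([219,224.2],[240.3,229.4]);R=tri([251.7,228],[268.7,218.7]);print(L,R)
d=L[0]-R[0];print('yaw',np.arctan2(-d[0],d[1]))
print('disc',onz(t,[[249.7,216.7]],.014))
c=onz(t,np.array([[95,35],[227,55],[207,196],[45,165]])/4+[212.6,189.6],.01);print(c)
d=c[0]-c[1];print('yaw front edge',np.arctan2(-d[0],d[1]),np.linalg.norm(d))
p=robot.read_state()['position'];w=eyes.camera('wrist');print(w['pose'].round(3))
E
```

```text
stub (array([ 0.5604, -0.0048,  0.0836]), np.float64(0.0021)) [[ 0.56105578 -0.00398524  0.084     ]] [[ 0.55943259 -0.00538409  0.084     ]]
(array([0.5975, 0.2399, 0.153 ]), np.float64(0.0036)) (array([0.5911, 0.1722, 0.1485]), np.float64(0.0028))
yaw -0.09425459944975353
disc [[0.61928675 0.20433653 0.014     ]]
[[0.66356068 0.23920805 0.01      ]
 [0.65255399 0.15798652 0.01      ]
 [0.56714484 0.16804597 0.01      ]
 [0.58400055 0.26751703 0.01      ]]
yaw front edge -0.1346939016842184 0.08196391584871508
[[ 0.279  0.923  0.267  0.249]
 [-0.96   0.268  0.077 -0.605]
 [-0.001 -0.278  0.961  0.375]
 [ 0.     0.     0.     1.   ]]
```

>>> {"name": "drive_tool", "arguments": {"offset": [[39,-22,-3],[39,-22,-3],[39,-22,-3],[39,-22,-3],[39,-22,-3],[39,-22,-3],[39,-22,-3],[39,-22,-3]], "twist": [[0,0,0],[0,0,0],[0,0,0],[0,0,0],[0,0,0],[0,0,0],[0,0,0],[0,0,0]], "fingers": [1,1,1,1,1,1,1,1]}}

```text
time: 0.95
position: [0.4324, -0.367, 0.2553]
ee_rot: [0.0, 0.99, 0.14, -0.0]
force: [1.3, -1.3, 1.1]
opening: 0.0854
grip_force: 0.0
```

>>> {"name": "drive_tool", "arguments": {"offset": [[24,-40,0],[24,-40,0],[24,-40,0],[24,-40,0],[24,-40,0],[24,-40,0],[24,-40,0],[24,-40,0]], "twist": [[0,0,0],[0,0,0],[0,0,0],[0,0,0],[0,0,0],[0,0,0],[0,0,0],[0,0,0]], "fingers": [1,1,1,1,1,1,1,1]}}

```text
time: 1.75
position: [0.5269, -0.006, 0.2553]
ee_rot: [0.0, 0.99, 0.14, 0.0]
force: [1.0, -0.3, 0.8]
opening: 0.0855
grip_force: 0.0
```

>>> {"name": "drive_tool", "arguments": {"offset": [[25,-37,0],[25,-37,0],[25,-37,0],[25,-37,0],[25,-37,0],[0,0,0],[0,0,0],[0,0,0]], "twist": [[0,0,0],[0,0,0],[0,0,0],[0,0,0],[0,0,0],[0,0,0.135],[0,0,0.135],[0,0,0.135]], "fingers": [1,1,1,1,1,1,1,1]}}

```text
time: 2.55
position: [0.5953, 0.2052, 0.2545]
ee_rot: [0.0, 0.998, -0.064, -0.001]
force: [0.2, -1.6, 0.0]
opening: 0.0854
grip_force: 0.0
```

```bash
python3 - <<'E'
from h import *
w=snap('wrist','w1.png');s=robot.read_state();print(s['position'],s['ee_rot'],w['pose'].round(3))
E
```

```text
[0.59534981 0.20487305 0.25467858] [ 1.71501979e-04  9.97786022e-01 -6.65040280e-02 -4.89281383e-04] [[-0.127  0.953  0.277  0.666]
 [-0.992 -0.122 -0.035  0.196]
 [ 0.001 -0.279  0.96   0.399]
 [ 0.     0.     0.     1.   ]]
```

View pics/w1.png

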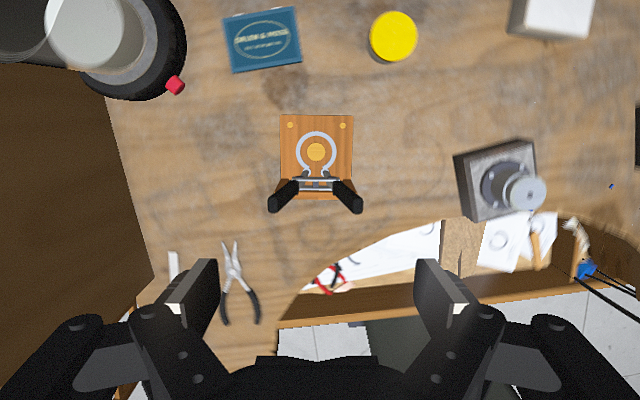

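The wrist view shows the pliers almost aligned with the tool. The disc is at (316,152), the handle ends at about (275,203) and (356,204), and the stand's front corners at (280,115) and (352,115). Next I extract these precisely.

```bash
python3 - <<'E'
from h import *
w=load('w1');im=w['color'];hsv=cv2.cvtColor(im,cv2.COLOR_BGR2HSV)
roi=np.zeros(im.shape[:2],np.uint8);roi[165:225,255:375]=255
m=cv2.inRange(im,(0,0,0),(48,48,48))&roi
n,l,st,ce=cv2.connectedComponentsWithStats(m)
for i in range(1,n):
    if st[i,4]>100: print(st[i],ce[i],cv2.minAreaRect(np.argwhere(l==i)[:,::-1].astype(np.float32)), cv2.boxPoints(cv2.minAreaRect(np.argwhere(l==i)[:,::-1].astype(np.float32))).round(1).tolist())
d=cv2.inRange(hsv,(15,150,150),(30,255,255));d[:130]=0;d[175:]=0;d[:,:295]=0;d[:,340:]=0
n,l,st,ce=cv2.connectedComponentsWithStats(d)
for i in range(1,n):
  if st[i,4]>50: print('disc',st[i],ce[i],onz(w,[ce[i]],.014))
print('corners',onz(w,[[280,114.5],[352.5,114.5]],.01))
o,dd=ray(w,[[316,186]]);print('plate',onz(w,[[316,184]],.079),onz(w,[[300,178],[332,178]],.079))
cv2.imwrite('pics/w1z.png',cv2.resize(im[100:225,250:380],None,fx=4.6,fy=4.6,interpolation=cv2.INTER_CUBIC))
E
```

```text
[268 180  31  33 523] [282.95028681 195.42447419] ((282.4779357910156, 195.419921875), (15.832164764404297, 41.02983856201172), 48.012786865234375) [[261.8999938964844, 203.3000030517578], [292.3999938964844, 175.8000030517578], [303.0, 187.60000610351562], [272.5, 215.0]]
[333 181  30  33 521] [347.15738964 196.22648752] ((347.2486572265625, 196.2237548828125), (40.21221160888672, 15.757835388183594), 41.987213134765625) [[327.0, 188.60000610351562], [337.6000061035156, 176.89999389648438], [367.5, 203.8000030517578], [356.8999938964844, 215.5]]
disc [295 130  14  17  66] [298.78787879 135.13636364] [[0.63876961 0.21909837 0.014     ]]
disc [325 130  15  19 108] [334.50925926 136.34259259] [[0.63222768 0.17872883 0.014     ]]
disc [301 136  30  39 595] [315.42184874 152.68907563] [[0.61644102 0.20279299 0.014     ]]
disc [329 155  11  20  76] [335.69736842 164.89473684] [[0.59928209 0.18107003 0.014     ]]
disc [295 159   8  16  55] [297.29090909 167.70909091] [[0.60169918 0.22614041 0.014     ]]
corners [[0.6642272  0.23731104 0.01      ]
 [0.65374545 0.15543089 0.01      ]]
plate [[0.59402857 0.20496032 0.079     ]] [[0.60202291 0.21979834 0.079     ]
 [0.59802283 0.18858305 0.079     ]]
```

View pics/w1z.png

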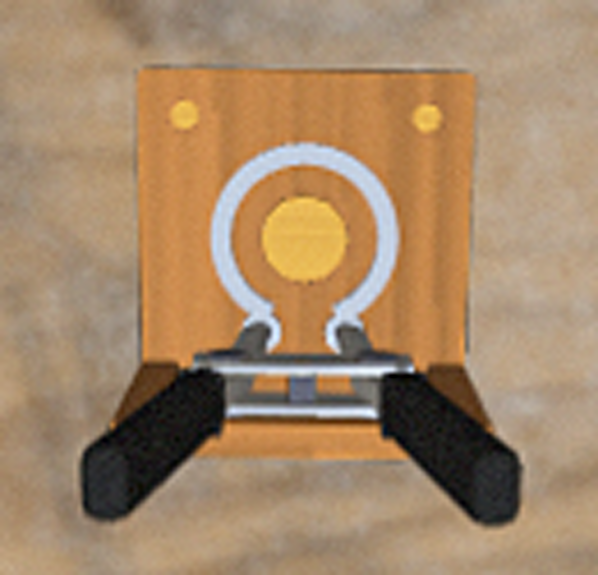

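The zoomed view shows the plate at (316,184), the handle-end centres at (272.8,205.4) and (358,205.9), and the ring centre at (316.3,152).

```bash
python3 - <<'E'
from h import *
w=load('w1')
h=onz(w,[[272.6,205.2],[357.8,205.7]],.151);print(h,h.mean(0),np.linalg.norm(h[0]-h[1]),np.arctan2(-(h[0]-h[1])[0],(h[0]-h[1])[1]))
c=onz(w,[[279.9,114.7],[353.1,115.7]],.01);print('edge',c,np.arctan2(-(c[0]-c[1])[0],(c[0]-c[1])[1]),np.linalg.norm(c[0]-c[1]))
p=onz(w,[[315.8,183.5]],.079)[0];r=onz(w,[[316,152]],.0115)[0];print(p,r)
e=onz(w,np.array([[262,330],[345,332]])/4.6+[249.9,99.9],.013);print('eyes',e.mean(0),e)
yaw=-.125;R=np.array([[np.cos(yaw),np.sin(yaw)],[-np.sin(yaw),np.cos(yaw)]])
for q in(h.mean(0),p,r,e.mean(0)):print('tool xy rel TCP (x fwd,y left)',R@(q[:2]-robot.read_state()['position'][:2])*1000)
E
```

```text
[[0.5976511  0.23861919 0.151     ]
 [0.58878764 0.17267917 0.151     ]] [0.59321937 0.20564918 0.151     ] 0.06653305748001583 -0.1336161614075555
edge [[0.66402291 0.23745819 0.01      ]
 [0.65233567 0.15488483 0.01      ]] -0.14060377092895704 0.08339635500306625
[0.59455519 0.20509193 0.079     ] [0.61683246 0.2020684  0.0115    ]
eyes [0.59384259 0.20516055 0.013     ] [[0.59545384 0.21568854 0.013     ]
 [0.59223133 0.19463256 0.013     ]]
tool xy rel TCP (x fwd,y left) [-2.21057786  0.50446407]
tool xy rel TCP (x fwd,y left) [-0.81571252  0.11810602]
tool xy rel TCP (x fwd,y left) [21.66471042 -0.1044256 ]
tool xy rel TCP (x fwd,y left) [-1.53130754  0.09734272]
```

>>> {"name": "drive_tool", "arguments": {"offset": [[-1.5,0,15],[0,0,25],[0,0,25],[0,0,20],[0,0,20],[0,0,18],[0,0,17],[0,0,13]], "twist": [[0,0,0],[0,0,0],[0,0,0],[0,0,0],[0,0,0],[0,0,0],[0,0,0],[0,0,0]], "fingers": [1,1,1,1,1,1,1,1]}}

```text
time: 3.4
position: [0.5932, 0.2043, 0.1001]
ee_rot: [0.0, 0.998, -0.061, -0.001]
force: [-0.5, 0.6, -0.4]
opening: 0.0854
grip_force: 0.0
```

```bash
python3 - <<'E'
from h import *
w=snap('wrist','w2.png');s=robot.read_state();print(s['position'],s['ee_rot'],s['force'])
E
```

```text
[0.59218138 0.20392516 0.09826546] [ 7.91136638e-04  9.98137905e-01 -6.09503053e-02 -2.27094162e-03] [-0.0625719  -0.29344243 -2.37565677]
```

View pics/w2.png

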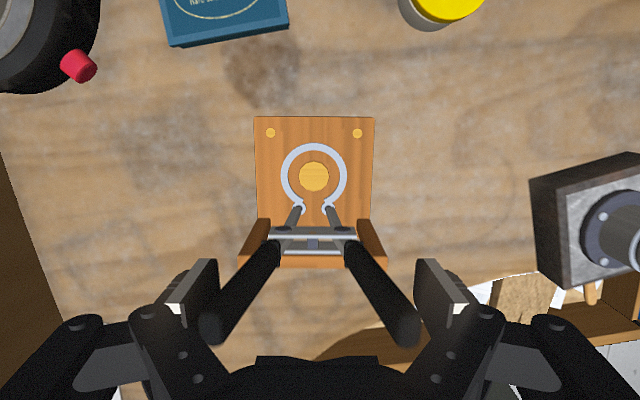

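The handles are between the pads with the stand aligned: ring at (313,176), plate at (313,240). I close now.

>>> {"name": "drive_tool", "arguments": {"offset": [[0,0,0],[0,0,0],[0,0,0],[0,0,0],[0,0,0],[0,0,0],[0,0,0],[0,0,0]], "twist": [[0,0,0],[0,0,0],[0,0,0],[0,0,0],[0,0,0],[0,0,0],[0,0,0],[0,0,0]], "fingers": [0.8,0.7,0.6,0.5,0.4,0.4,0.3,0.3], "force": 60}}

```text
time: 4.25
position: [0.5955, 0.2066, 0.1062]
ee_rot: [-0.001, 0.998, -0.061, 0.002]
force: [-2.6, 0.2, 10.9]
opening: 0.039
grip_force: 60.4
```

>>> {"name": "drive_tool", "arguments": {"offset": [[0,0,0],[0,0,0],[0,0,0],[0,0,0]], "twist": [[0,0,0],[0,0,0],[0,0,0],[0,0,0]], "fingers": [0.2,0.2,0.2,0.2]}}

```text
time: 4.65
position: [0.5955, 0.2066, 0.1062]
ee_rot: [-0.001, 0.998, -0.061, 0.002]
force: [-3.2, 0.3, 11.4]
opening: 0.0394
grip_force: 60.4
```

```bash
python3 - <<'E'
from h import *
w=snap('wrist','w3.png');
for i in range(3):
  s=robot.read_state();print(s['position'],s['ee_rot'],s['force'],s['torque'],s['opening'],s['grip_force']); eyes.camera('top')
cv2.imwrite('pics/w3z.png',cv2.resize(w['color'][100:400,180:460],None,fx=2,fy=2,interpolation=cv2.INTER_CUBIC))
E
```

```text
[0.59546101 0.20659064 0.10615906] [-0.00102572  0.99812664 -0.0611309   0.00227277] [-2.67037268 -0.14175475 10.73883872] [ 0.07600801  0.64718684 -0.06969177] 0.039144215285312936 60.403547286987305
[0.5954935  0.20655915 0.10617359] [-0.00102185  0.99812519 -0.06115408  0.00228874] [-2.66256009 -0.09035452 10.92090659] [0.03409824 0.65849941 0.01152625] 0.03906595389288949 60.40308237075806
[0.59548176 0.20656778 0.10617031] [-0.00102019  0.99812575 -0.06114476  0.00229317] [-3.27307431  0.83347739 11.12824548] [ 0.0621124   0.6551     -0.04067676] 0.03901718810569396 60.40344715118408
```

View pics/w3z.png

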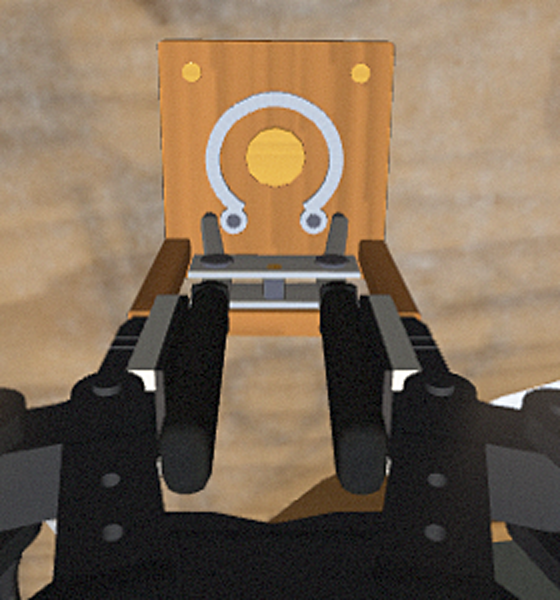

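The ring is spread and the pads sit flat on the handles. The closing pads push about 11 N down on the stand. I lift straight up.

>>> {"name": "drive_tool", "arguments": {"offset": [[0,0,-3],[0,0,-6],[0,0,-12],[0,0,-18],[0,0,-20],[0,0,-20],[0,0,-20],[0,0,-15]], "twist": [[0,0,0],[0,0,0],[0,0,0],[0,0,0],[0,0,0],[0,0,0],[0,0,0],[0,0,0]], "fingers": [0.2,0.2,0.2,0.2,0.2,0.2,0.2,0.2]}}

```text
time: 5.65
position: [0.5944, 0.2049, 0.2182]
ee_rot: [-0.0, 0.998, -0.062, 0.001]
force: [0.8, -0.6, -2.4]
opening: 0.0386
grip_force: 60.6
```

>>> {"name": "drive_tool", "arguments": {"offset": [[0,0,-6],[0,0,0],[0,0,0],[0,0,0]], "twist": [[0,0,0],[0,0,0],[0,0,0],[0,0,0]], "fingers": [0.2,0.2,0.2,0.2]}}

```text
time: 6.05
position: [0.5935, 0.2045, 0.221]
ee_rot: [0.0, 0.998, -0.062, -0.001]
force: [-0.1, -0.7, -2.8]
opening: 0.039
grip_force: 60.6
```

```bash
python3 - <<'E'
from h import *
w=snap('wrist','w4.png');
for i in range(3):
  s=robot.read_state();print(s['position'],s['ee_rot'],s['force'],s['torque'],s['opening'],s['grip_force']); eyes.camera('top')
snap('scene','s4.png')
cv2.imwrite('pics/w4z.png',cv2.resize(w['color'][100:400,180:460],None,fx=2,fy=2,interpolation=cv2.INTER_CUBIC))
E
```

```text
[0.59349455 0.20456072 0.22103799] [ 3.75221833e-04  9.98104308e-01 -6.15359485e-02 -9.88283006e-04] [-0.23855455 -0.05830326 -2.26104973] [-0.06352651  0.01712537 -0.03439035] 0.03906345041066569 60.5829656124115
[0.59358643 0.20464473 0.22120198] [ 3.01957090e-04  9.98106394e-01 -6.15045573e-02 -8.51603839e-04] [-0.47145431  0.06130016 -2.07859838] [ 0.00125393 -0.0250229  -0.04674202] 0.03880552381437721 60.58344125747681
[0.59370693 0.204715   0.22141953] [ 2.35365404e-04  9.98107254e-01 -6.14930231e-02 -6.79834240e-04] [ 0.59514137 -0.55147315 -2.51143737] [ 0.04656974 -0.00707855  0.00299034] 0.03894275079843581 60.58375597000122
```

View pics/w4z.png

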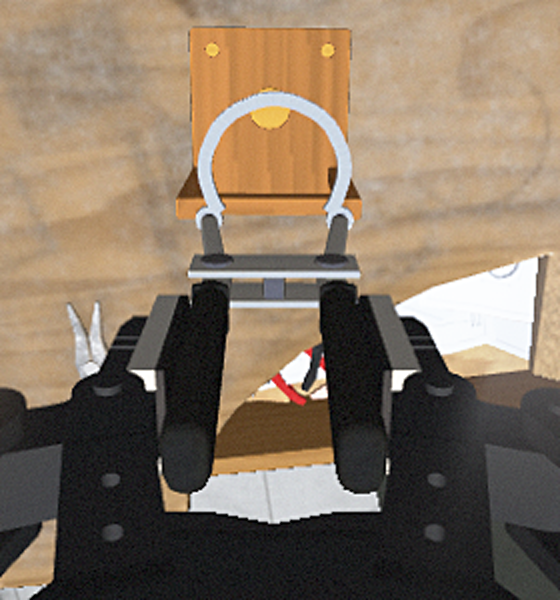

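The ring is now lifted free and fully spread: outer edges at crop x 197 and 353, back at (272,95), eyes at (209,217) and (340,217). Next I check its size, level and centre relative to the tool.

```bash
cat > meas.py <<'E'
from h import *
from scipy.spatial.transform import Rotation as Ro
def meas(w,pos,q,zo):
    im=w['color'];hsv=cv2.cvtColor(im,cv2.COLOR_BGR2HSV)
    m=cv2.inRange(hsv,(90,8,150),(130,70,255));m[:135]=0;m[215:]=0;m[:,:270]=0;m[:,365:]=0
    n,l,st,ce=cv2.connectedComponentsWithStats(m);i=1+st[1:,4].argmax();l=(l==i)
    pts=np.argwhere(l)[:,::-1].astype(float)
    P=onz(w,pts,zo+.003)
    R=Ro.from_quat(q,scalar_first=True);T=R.inv().apply(P-pos)*1e3
    a=lambda P:(P[:,0].min(),P[:,0].max(),P[:,1].min(),P[:,1].max())
    print('ring extents tool mm',np.round(a(T),1),len(pts))
    return T
E
python3 - <<'E'
from meas import *
w=load('w4');pos=np.array([.5935,.20456,.2211]);q=[3e-4,.9981,-.0615,-.0009]
T=meas(w,pos,q,.125)
# inner circle: smallest-radius fit over back half using least squares to band mid
from scipy.optimize import least_squares
B=T[(T[:,0]>5)]
f=least_squares(lambda p:np.hypot(B[:,0]-p[0],B[:,1]-p[1])-p[2],[20,0,25]).x;r=np.hypot(B[:,0]-f[0],B[:,1]-f[1])
print('centre tool xy, mid r',f,np.percentile(r,[1,99]))
for z,uv in((.125+.069,np.array([[188,257],[360,257],[188,303],[360,303]])/2+[179.75,99.75]),):
    P=onz(w,uv,z);print(Ro.from_quat(q,scalar_first=True).inv().apply(P-pos)*1e3)
# angle-resolved radii
th=np.degrees(np.arctan2(B[:,1]-f[1],B[:,0]-f[0]))
for a in range(-80,81,20):
    s=abs(th-a)<10;print(a,np.percentile(r[s],[3,97]).round(1))
E
```

```text
ring extents tool mm [ -5.7  45.1 -28.1  30.5] 1159
centre tool xy, mid r [17.28063727  1.08177692 25.60613648] [23.11364293 28.03212455]
[[  7.32767126 -22.75926825  27.07100492]
 [  7.31759444  24.63719248  27.10465379]
 [ -6.4668928  -23.27314915  27.09491467]
 [ -6.48299317  25.16808266  27.12931548]]
-80 [23.3 27.8]
-60 [23.2 27.7]
-40 [23.2 27.8]
-20 [23.3 27.8]
0 [23.6 28. ]
20 [23.2 27.7]
40 [23.3 27.6]
60 [23.3 27.5]
80 [23.4 28. ]
```

The ring measures round, 58.6 mm wide with its centre at tool (17.3, 1.1) mm, and all of this matches the given sizes. I travel over to the bare stub.

>>> {"name": "drive_tool", "arguments": {"offset": [[-3,15,0],[-4,30,0],[-4,40,0],[-4,45,0],[-4,40,0],[-3,28,0],[-2,12,0],[0,0,0]], "twist": [[0,0,0],[0,0,0],[0,0,0],[0,0,0],[0,0,0],[0,0,0],[0,0,0],[0,0,0]], "fingers": [0.2,0.2,0.2,0.2,0.2,0.2,0.2,0.2]}}

```text
time: 7.1
position: [0.5439, -0.0031, 0.2224]
ee_rot: [0.001, 0.998, -0.064, 0.0]
force: [0.0, 0.7, -2.9]
opening: 0.039
grip_force: 60.7
```

>>> {"name": "drive_tool", "arguments": {"offset": [[0,0,0],[0,0,10],[0,0,7],[0,0,0],[0,0,0],[0,0,0]], "twist": [[0,0,0],[0,0,0],[0,0,0],[0,0,0],[0,0,0],[0,0,0]], "fingers": [0.2,0.2,0.2,0.2,0.2,0.2]}}

```text
time: 7.7
position: [0.5446, -0.0002, 0.2053]
ee_rot: [-0.0, 0.998, -0.061, 0.0]
force: [0.1, -0.1, -2.1]
opening: 0.0391
grip_force: 60.7
```

```bash
python3 - <<'E'
from h import *
w=snap('wrist','w5.png');s=snap('scene','s5.png');t=snap('top','t5.png')
for i in range(2):
  S=robot.read_state();print(S['time'],S['position'],S['ee_rot'],S['force'],S['opening'],S['grip_force']); eyes.camera('top')
a=cv2.resize(w['color'][100:340,215:415],None,fx=2,fy=2,interpolation=cv2.INTER_CUBIC)
b=cv2.resize(s['color'][130:250,300:400],None,fx=4,fy=4,interpolation=cv2.INTER_CUBIC)
cv2.imwrite('pics/c5.png',np.hstack([a,b]))
E
```

```text
7.85 [ 0.54464933 -0.00055633  0.20555339] [ 2.89316395e-05  9.98104714e-01 -6.15379115e-02  2.55258628e-04] [-0.24449949  0.2798106  -2.53518606] 0.038972373954752344 60.73497176170349
7.9 [ 0.54460232 -0.00062266  0.20556341] [ 6.37791789e-05  9.98101966e-01 -6.15824444e-02  2.51340052e-04] [ 0.89428938  0.46109951 -2.06140555] 0.03937300312960734 60.73456406593323
```

View pics/c5.png

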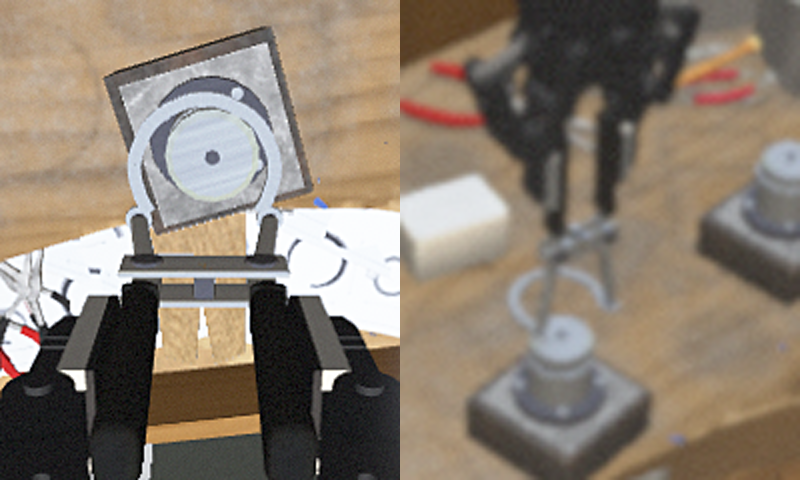

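The wrist crop shows the ring around the stub's outline: stub centre mark at (212,157), ring eyes at (138,217) and (269,217). The scene crop shows the ring hanging behind and above the stub, with eyes at (543,332) and (612,303). Next I compute the height and tilt check and the centring shift.

```bash
python3 - <<'E'
from meas import *
from scipy.optimize import least_squares
w=load('w5');s=load('s5');t=load('t5');pos=np.array([.5446,-.0005,.2055]);q=[0,.9981,-.0615,.0002];R=Ro.from_quat(q,scalar_first=True)
zo=pos[2]-.0962
def tri(u,v,a=w,b=s):
    o1,d1=ray(a,[u]);o2,d2=ray(b,[v]);k=np.linalg.lstsq(np.c_[d1[0],-d2[0]],o2-o1,rcond=None)[0];p=o1+k[0]*d1[0];r=o2+k[1]*d2[0];return (p+r)/2,np.linalg.norm(p-r)
print('zo',zo)
print('eyes tri',tri([283.75,208.25],[335.4,212.6]),tri([349.25,208.25],[352.6,205.4]))
st=[320.75,178.25]
print('stub tri wrist/top0',tri(st,[336.2,243.4],w,load('t0')),' wrist/scene0',tri(st,[339.7,213.4],w,load('s0')))
sp=onz(w,[st],.084)[0];print('stub by wrist',sp,'tool',R.inv().apply(sp-pos)*1e3)
# predicted ring in scene for level ring at zo
c=pos+R.apply([.0173,.0011,0]);th=np.radians(np.arange(-140,141,4))
for z in(zo,zo+.003):
    P=np.c_[c[0]+.0278*np.cos(th-.123),c[1]+.0278*np.sin(th-.123),0*th+z];u=proj(s,P);print('pred scene outer minx',u[u[:,0].argmin()],'miny',u[u[:,1].argmin()])
im=s['color'];hsv=cv2.cvtColor(im,cv2.COLOR_BGR2HSV);m=cv2.inRange(hsv,(90,8,120),(135,90,255));m[:190]=0;m[213:]=0;m[:,:320]=0;m[:,358:]=0
pts=np.argwhere(m)[:,::-1];print('meas minx',pts[pts[:,0].argmin()],'miny',pts[pts[:,1].argmin()],len(pts))
for y in range(194,213): print(y,''.join('#' if v else '.' for v in m[y,322:358]))
E
```

```text
zo 0.1093
eyes tri (array([0.54556329, 0.02231401, 0.11255701]), np.float64(0.0029571635135439427)) (array([ 0.53971964, -0.02596472,  0.11158545]), np.float64(0.001649955807129196))
stub tri wrist/top0 (array([ 0.5609667 , -0.00518017,  0.08795415]), np.float64(0.0025695883159679166))  wrist/scene0 (array([ 0.5599279 , -0.00617877,  0.0832185 ]), np.float64(0.0005279489034307231))
stub by wrist [ 0.55992893 -0.00639992  0.084     ] tool [ 15.8887811    3.97637939 121.50625543]
pred scene outer minx [326.95662415 204.9237408 ] miny [338.59664455 197.451688  ]
pred scene outer minx [326.97065116 203.96748927] miny [338.63034665 196.49928242]
meas minx [327 205] miny [340 190] 89
194 ....................................
195 ....................................
196 ....................................
197 ....................................
198 ...................####.............
199 ......................###...........
200 ........##..............##..........
201 .......##.................#.........
202 ......##..................###.......
203 ......##...................###......
204 ......#....................###......
205 .....##.....................###.....
206 ......#......................##.....
207 ......##............................
208 .......##...........................
209 .......###......####................
210 .........##...#########.............
211 ..........##..##########............
212 .............############...........
```

Triangulated eye height is 0.112 m, and 0.1123 was predicted, so the height is consistent. The centring shift is (-1.4, +2.9) mm. I apply it, go down to about 6 mm above the stub and re-measure.

>>> {"name": "drive_tool", "arguments": {"offset": [[-1.4,2.9,0],[0,0,6],[0,0,8],[0,0,5],[0,0,0],[0,0,0],[0,0,0]], "twist": [[0,0,0],[0,0,0],[0,0,0],[0,0,0],[0,0,0],[0,0,0],[0,0,0]], "fingers": [0.2,0.2,0.2,0.2,0.2,0.2,0.2]}}

```text
time: 8.65
position: [0.5429, -0.0032, 0.1865]
ee_rot: [0.0, 0.998, -0.062, 0.0]
force: [0.9, 0.3, -2.2]
opening: 0.039
grip_force: 60.7
```

```bash
cat > near.py <<'E'
from meas import *
from scipy.optimize import least_squares
import sys
def run(n):
    w=snap('wrist','w%s.png'%n);snap('scene','s%s.png'%n);S=robot.read_state();pos=S['position'];R=Ro.from_quat(S['ee_rot'],scalar_first=True)
    print(S['time'],pos,S['ee_rot'].round(4),S['force'].round(1),S['torque'].round(2),S['opening'])
    zo=pos[2]-.0962; g=cv2.cvtColor(w['color'],cv2.COLOR_BGR2GRAY)
    # ring circle is fixed in wrist image: reuse w4 fit (17.3,1.1) re-expressed
    p=proj(w,[pos+R.apply([.0173,.0011,pos[2]-zo-.003])])[0];print('ring centre px (expected)',p)
    # stub centre mark: darkest blob near
    x,y=p.round().astype(int);roi=g[y-12:y+13,x-12:x+13].astype(float)
    k=np.clip(np.median(roi)-25-roi,0,None);yy,xx=np.mgrid[-12:13,-12:13];k[np.hypot(xx,yy)>11]=0
    u=np.array([x+(k*xx).sum()/k.sum(),y+(k*yy).sum()/k.sum()]);print('mark px',u,k.sum(),(k>0).sum())
    print('stub tool xy',R.inv().apply(onz(w,[u],.084)[0]-pos)*1e3,'ring (17.3,1.1)  zo',zo)
    return w
E
python3 - <<'E'
from near import *
run('6')
E
```

```text
8.75 [ 0.54292322 -0.00325331  0.18659257] [ 0.000e+00  9.981e-01 -6.150e-02  3.000e-04] [ 0.4  0.3 -2.4] [-0.1   0.04  0.03] 0.03937524400568205
ring centre px (expected) [317.00430815 184.1487449 ]
mark px [316.67141292 181.7754655 ] 3652.0 56
stub tool xy [ 17.03629993   0.86608796 102.60247584] ring (17.3,1.1)  zo 0.09039257221752554
```

>>> {"name": "drive_tool", "arguments": {"offset": [[-0.2,-0.2,2],[0,0,3],[0,0,3],[0,0,3],[0,0,2],[0,0,0]], "twist": [[0,0,0],[0,0,0],[0,0,0],[0,0,0],[0,0,0],[0,0,0]], "fingers": [0.2,0.2,0.2,0.2,0.2,0.2]}}

```text
time: 9.35
position: [0.5422, -0.0031, 0.1728]
ee_rot: [0.0, 0.998, -0.062, -0.0]
force: [-0.3, 0.6, -2.3]
opening: 0.0388
grip_force: 60.7
```

```bash
python3 - <<'E'
from near import *
run('7')
E
```

```text
9.45 [ 0.54252125 -0.00307913  0.17325696] [ 0.      0.9981 -0.0615 -0.    ] [ 0.5 -0.2 -1.9] [ 0.03 -0.02  0.01] 0.03900394029711891
ring centre px (expected) [316.87750275 183.84637659]
mark px [316.74563402 184.79347001] 3951.0 62
stub tool xy [17.48616434  0.99790184 89.256365  ] ring (17.3,1.1)  zo 0.07705695964912303
```

>>> {"name": "drive_tool", "arguments": {"offset": [[0,0,3],[0,0,3],[0,0,2.6],[0,0,0],[0,0,0],[0,0,0]], "twist": [[0,0,0],[0,0,0],[0,0,0],[0,0,0],[0,0,0],[0,0,0]], "fingers": [0.2,0.2,0.2,0.2,0.2,0.2]}}

```text
time: 10.05
position: [0.5426, -0.0031, 0.1648]
ee_rot: [0.0, 0.998, -0.062, 0.0]
force: [1.1, -0.0, -2.0]
opening: 0.0388
grip_force: 60.7
```

```bash
python3 - <<'E'
from near import *
w=run('8');s=load('s8')
S=robot.read_state();c=S['position']+Ro.from_quat(S['ee_rot'],scalar_first=True).apply([.0173,.0011,0])
u=proj(s,[[c[0],c[1],.07]])[0];print('pred ring px',u)
a=cv2.resize(w['color'][120:240,250:390],None,fx=3,fy=3,interpolation=cv2.INTER_CUBIC)
x,y=u.round().astype(int);print(x-20,y-22)
b=cv2.resize(s['color'][y-22:y+23,x-20:x+22],None,fx=8,fy=8,interpolation=cv2.INTER_CUBIC)
th=np.radians(np.arange(0,360,3));
for z in(.0715,):
  for r in(.0222,):
    for v in proj(s,np.c_[c[0]+r*np.cos(th),c[1]+r*np.sin(th),0*th+z]): cv2.circle(b,tuple(((v-[x-20,y-22]+.5)*8).astype(int)),1,(0,0,255),-1)
cv2.imwrite('pics/c8.png',np.hstack([a,b]))
E
```

```text
10.15 [ 0.54260663 -0.00310071  0.16483633] [ 1.000e-04  9.981e-01 -6.160e-02  1.000e-04] [-0.3 -0.6 -2.2] [ 0.02 -0.05  0.03] 0.038818547146973394
ring centre px (expected) [317.00147272 184.18629397]
mark px [316.85804638 187.96931366] 4269.0 66
stub tool xy [17.37437274  0.97430973 80.84070211] ring (17.3,1.1)  zo 0.06863632588210379
pred ring px [339.7743407 217.4756194]
320 195
```

View pics/c8.png

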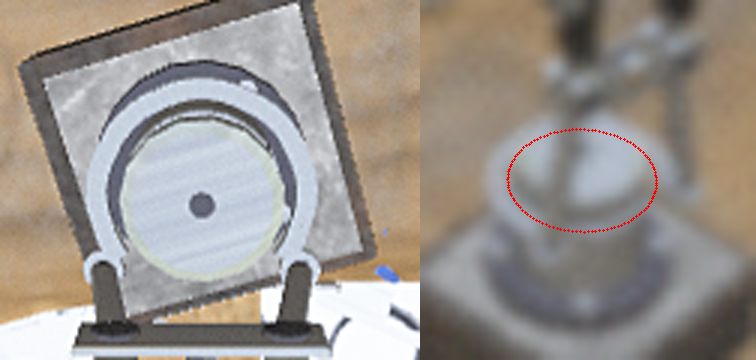

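The wrist view shows the ring evenly around the stub: ring inner edges at x 105 and 302, stub edges at 120 and 287, both centred at 203. A numeric level check from the earlier scene picture follows.

```bash
python3 - <<'E'
from meas import *
for n,pos in(('s5',np.array([.5446,-.0005,.2055])),):
    s=load(n);R=Ro.from_quat([0,.9981,-.0615,.0002],scalar_first=True);zo=pos[2]-.0962
    c=pos+R.apply([.0173,.0011,0]);im=s['color'].astype(int)
    m=(im[...,0]-im[...,2])>5   # bluish steel vs brown wood
    m[:190]=0;m[209:]=0;m[:,:320]=0;m[:,358:]=0
    pts=np.argwhere(m)[:,::-1].astype(float);P=onz(s,pts,zo+.0015)-c
    r=np.hypot(P[:,0],P[:,1])*1e3;th=np.degrees(np.arctan2(P[:,1],P[:,0]))+7
    for a in range(-100,121,20):
        k=(abs(th-a)<10)&(r<34)&(r>15);print(a,k.sum(),r[k].mean().round(1) if k.any() else '')
    v=s['pose'][:3,3]-c;print('cam dir deg',np.degrees(np.arctan2(v[1],v[0])),'elev',np.degrees(np.arctan2(v[2],np.hypot(v[0],v[1]))))
E
```

```text
-100 5 26.3
-80 3 25.7
-60 4 25.8
-40 1 24.8
-20 0 
0 0 
20 4 25.5
40 4 25.5
60 3 25.5
80 4 25.1
100 0 
120 0 
cam dir deg 138.2991729912852 elev 38.1155445373734
```

Ring radii agree all round (25–26 mm), so the ring is level to within about half a millimetre. I hand the job in.

```bash
python3 -c "
from workcell import robot
print(robot.sign_off())"
```

```text
the job is handed in; nothing more can be done
None
```

I handed the job in at about 10 s: the ring is fully spread and hangs around the empty groove of the bare stub, within about 0.2 mm of centre, level and at groove height to about 0.5 mm by camera, with no sign of contact in the force readings.

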